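Gauge the candle holders

ROBOT

A 7-joint arm with a two-finger parallel gripper is mounted at the origin on the work surface. World frame = base frame: x ahead of the robot, y to its left, z up, the work surface at z = 0. Lengths are in m, angles in rad, forces in N, time in s.
With the tool pointing down it reaches from about 0.4 to 0.85 m from the base axis. Payload 4.5 kg.
Tool frame: the origin (TCP) lies between the finger pads; the fingertips stand 19 mm ahead of it and the grasp point (between the pads) is the TCP (r.nose_length is the distance from the TCP to the fingertips, in m); z points along the fingers, x is the direction in which the jaws open and shut, and the axes are right-handed (so a half turn about z gives the same grasp; the last joint's range is limited). The gripper opens to 88 mm and grips with 3 to 60 N. Pads are 18 mm wide; open, the fingers measure 123 mm over their backs; the gripper's body (75 mm by 187 mm) begins 45 mm behind the grasp point.
Start: joints at [-1.249, 0.689, -0.195, 1.565, 0.157, 0.902, -0.215], TCP at [0.177, 0.599, 0.258] pointing down, gripper open.
Joint ranges: [-3.01, 3.01], [-0.46, 2.08], [-1.47, 1.51], [0.13, 2.56], [-1, 4.14], [0.04, 2.09], [-2.66, 2.66]. Speed limits (rad/s): [2.57, 2.57, 3.14, 3.14, 3.14, 3.14, 3.14].

INTERFACE

Orientations are given as a unit quaternion [x, y, z, w].
In Python, from plant import get_state, vision, r gives the robot as it stands.
- The arm moves only by the tool play_rows, never from a script. Its argument "deltas" is a list that holds one entry, the list of rows, each a list of 7 numbers: the gripper command: -1 is fully open, 1 is shut, values between are in proportion, then the shift along the tool's x, y, z normalised to -1 to 1, where 1 is 300 mm, then the turn, a rotation vector about the tool's x, y, z normalised to -1 to 1, where 1 is pi rad. A call has 1 to 5 rows; each row is the pose to reach, as a shift and turn from the pose measured when the call began, along the tool's axes at that moment, turning the shorter way round; what a row does not reach only later rows make up. A row lasts 1/8 s, in which the tool goes at most 62.5 mm and 10.7 degrees, less where a joint would pass 70% of its speed; a pose out of reach is approached as far as the arm can. A call with a number of a shift or a turn outside -1 to 1 is refused whole. A call with a gripper value outside its range is refused whole. The fingers move at their own pace and stop on an object; "force" is the grip in N (left out, the last holds). Time passes only in rows, so rows that repeat a pose let the fingers close. It gives the time, the measured TCP pose, the force and the opening at its end, in the units of the state.
- get_state(): the state, without advancing time (a new reading comes with each control period).
- vision.snapshot(name): name is "side" or "top"; returns the picture (400x640x3 uint8, red, green, blue); there is no depth.
- vision.camera_model(name): a dict with "vfov" (degrees; the focal length in pixels is half the picture's height over the tangent of half this angle, whatever the lens; pixels are square), "cx", "cy" (the principal point, pixels), "world_to_cam" (4x4, takes a point from world to camera coordinates). Camera axes: x right, y up, looking along -z (the intrinsics and any distortion apply to the point x, -y, -z); pixel columns grow to the right and rows downward; lengths in m; the calibration is good to about 2 mm. A picture is of the moment at which its call begins. camera_model takes no time and is no camera call.
- r.finish_job(): hands the job in, once; it reports no verdict.
The state is a dict: "clock": time; "q": joint angles; "qd": joint speeds; "joint_torque": joint torques, N m; "tool_pos": TCP position; "eef_rot": TCP orientation; "contact_force": force on the tool from outside, world axes, zero at the start; "moment": the same for the moment, N m; "opening": opening from 0.0 (shut) to 1.0 (fully open).
Only numpy, scipy, OpenCV 4.12 (cv2) and the standard library are available. Lean on these libraries where they do the work, as an engineer would, in place of code of your own. Each camera call takes 0.05 s, during which the arm holds its last target.

TASK

Take the plug gauge out of its wooden rest and try it, nose down, in the hole of both small white candle holders: the narrow one stops it at the nose, the wide one lets it in. Leave the gauge standing fully home, collar on the rim, in the wide holder, which stays where it is, and stand the narrow holder upright in the red reject crate.

Things in the scene. Friction and masses are not known exactly. Their poses are not given: they have to be found in the camera images.
- gauge_handle (a point): Plug gauge, 0.12 kg: steel pin (26 mm diameter, 50 mm long, lowest 8 mm tapered to a 10 mm nose), above it a dark collar (46 mm diameter, 5 mm thick), then a blue round handle (28 mm diameter, 45 mm long). Point: the handle's centre, 77.5 mm above the nose; z up along the gauge. It starts upright in a fixed wooden block 90 x 90 x 56 mm, pin in a 32 mm hole, collar on top; point 84 mm above the table.
- wide_holder_mid (a point): White glazed candle holder with the WIDE hole, loose, 0.17 kg: upright round cylinder, 56 mm diameter, 60 mm tall, on the table. Round dark hole in its top, 32 mm diameter, 54 mm deep; the pin goes in until the collar sits on the rim (handle centre then 57.5 mm above this point). Point: on the axis, half-way up, 30 mm below the rim.
- narrow_holder_mid (a point): White glazed candle holder with the NARROW hole, loose, 0.17 kg: outside the same as the wide one (56 mm diameter, 60 mm tall), but its hole is 16 mm in diameter, so the gauge stops with its nose 3 mm in (handle centre then 104.5 mm above this point). Point: on the axis, half-way up, 30 mm below the rim. Either holder may be the nearer one.
- crate_in (a point): Red open reject crate, fixed, empty: outside 200 mm along its x, 240 mm along its y, 60 mm high, walls and floor 6 mm thick. Point: centre of its inner floor, 6 mm above the table; z up. Crate and gauge block may swap sides.
Mind the look-alikes: they are no part of the job. Leave any purple or yellow look-alike of the part that bears narrow_holder_mid alone.

How it is judged:
By the outcome, as a careful person would: the job done as asked, in the order asked, and still so for the second after the job is handed in, with the robot touching nothing.
It also fails if it takes over 67 s, if anything falls off the work surface, if the arm or the gripper's body presses on something with over 40 N, if the wrist force passes 120 N, or if a joint passes its speed limit or range.

## Working session

There is one attempt and no reset: what is moved stays moved. The work goes in short steps, Python scripts to look and compute and a tool call to move; the robot and the scene stay as the last step left them, time stands still between calls to the robot, and variables do not carry over. Pictures are saved under pics/ and viewed, and the job is handed in when it is done.

Besides the shell and the picture viewer there is one more tool, called after "Emit:" by a JSON object that holds its "api" and its "payload". play_rows: Moves the arm, as the interface text tells. Scaled input: -1 to 1 covers 300 mm each way for a shift and pi rad each way for a turn. Its arguments: {"type":"object","properties":{"deltas":{"type":"array"},"force":{"type":"number"}},"required":["deltas"]}

```bash
mkdir -p pics; python3 - <<'E'
from plant import get_state, vision, r
import cv2
for n in("top","side"):
    im=vision.snapshot(n); cv2.imwrite(f"pics/{n}0.png",im[:,:,::-1]); print(n,vision.camera_model(n))
s=get_state(); print(s, r.nose_length)
E
```

```text
top {'vfov': 46.252839971374364, 'cx': 323.23561089037406, 'cy': 191.94072644138924, 'world_to_cam': array([[-0.01097001, -0.99984936, -0.01345054,  0.00231461],
       [ 0.99526801, -0.01221653,  0.09639679, -0.54996894],
       [-0.09654658, -0.01232942,  0.9952521 , -1.1247496 ],
       [ 0.        ,  0.        ,  0.        ,  1.        ]])}
side {'vfov': 56.36507680199601, 'cx': 324.09743226092945, 'cy': 196.39483910181664, 'world_to_cam': array([[-0.99573186, -0.09218014, -0.00457027,  0.55555942],
       [ 0.06771251, -0.76328701,  0.64250133, -0.08560208],
       [-0.06271429,  0.63944957,  0.76627094, -0.97359705],
       [ 0.        ,  0.        ,  0.        ,  1.        ]])}
{'clock': 0.1, 'q': array([-1.24921683,  0.68989185, -0.19451005,  1.56621241,  0.15730424,
        0.90248836, -0.21510992]), 'qd': array([-0.00094556, -0.0037981 ,  0.00199983, -0.00162394,  0.00045329,
        0.0006854 ,  0.00044601]), 'joint_torque': array([-4.20637560e-03, -5.28500926e+01, -1.27189022e+00, -1.53838331e+01,
       -5.25725016e-02,  1.97922534e-03,  3.54833458e-05]), 'tool_pos': array([0.17728697, 0.5987864 , 0.25700246]), 'eef_rot': array([ 8.01176450e-01,  5.98427646e-01, -6.05410461e-04,  5.30410042e-04]), 'contact_force': array([-0.69548554,  0.06553266,  0.70734956]), 'moment': array([ 0.03524003, -0.02610607,  0.06455808]), 'opening': 1.0015025613447448} 0.019
```

View pics/top0.png

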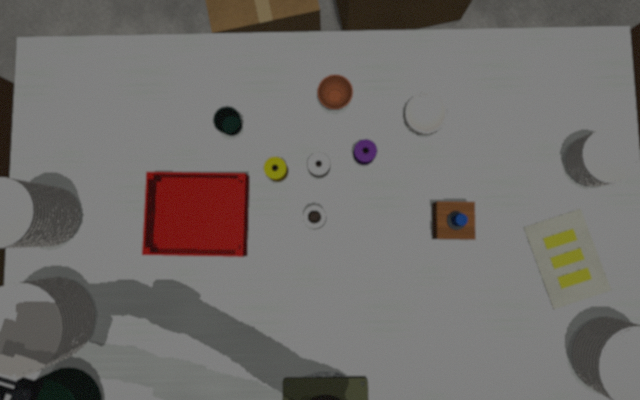

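View pics/side0.png

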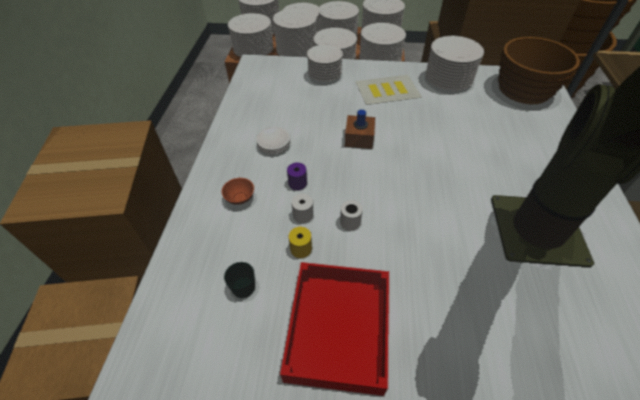

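```bash
cat > h.py <<'E'
import numpy as np, cv2
from plant import get_state, vision, r
def ray(n,u,v):
    m=vision.camera_model(n); W=m["world_to_cam"]; f=200/np.tan(np.radians(m["vfov"]/2))
    d=np.array([(u-m["cx"])/f,-(v-m["cy"])/f,-1.0]); R=W[:3,:3]; c=-R.T@W[:3,3]
    return c,R.T@d
def plane(n,u,v,z):
    c,d=ray(n,u,v); return c+d*(z-c[2])/d[2]
def proj(n,p):
    m=vision.camera_model(n); W=m["world_to_cam"]; f=200/np.tan(np.radians(m["vfov"]/2))
    q=W[:3,:3]@np.asarray(p)+W[:3,3]; return m["cx"]+f*q[0]/-q[2], m["cy"]-f*q[1]/-q[2]
def tri(a,b):
    (c1,d1),(c2,d2)=a,b
    t=np.linalg.lstsq(np.stack([d1,-d2],1),c2-c1,rcond=None)[0]
    p,q=c1+t[0]*d1,c2+t[1]*d2; return (p+q)/2,np.linalg.norm(p-q)
def crop(n,im,box,name,k=8):
    u0,v0,u1,v1=box; cv2.imwrite(name,cv2.resize(im[v0:v1,u0:u1,::-1],None,fx=k,fy=k,interpolation=cv2.INTER_NEAREST))
E
python3 - <<'E'
import cv2,numpy as np
t=cv2.imread("pics/top0.png"); s=cv2.imread("pics/side0.png")
def c(im,b,k): return cv2.resize(im[b[1]:b[3],b[0]:b[2]],None,fx=k,fy=k,interpolation=cv2.INTER_CUBIC)
cv2.imwrite("pics/c1.png",np.vstack([c(t,(260,135,380,235),5)]))
cv2.imwrite("pics/c2.png",c(s,(270,150,390,265),5))
cv2.imwrite("pics/c3.png",np.hstack([c(t,(420,190,490,250),5),c(s,(330,100,400,160),5)]))
E
```

```text
(no output)
```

View pics/c1.png

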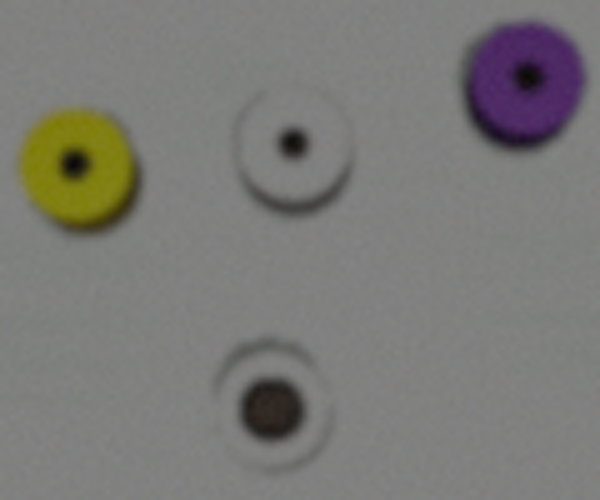

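View pics/c2.png

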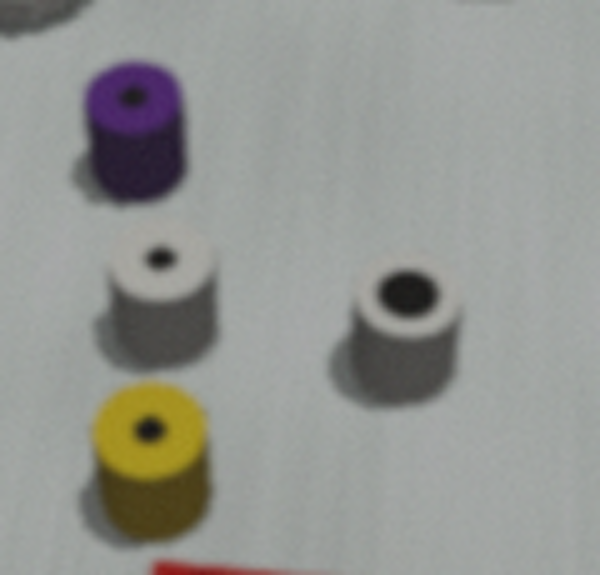

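View pics/c3.png

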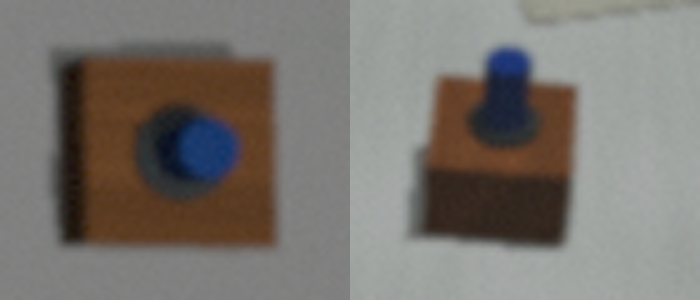

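Top view: yellow decoy near (275,168), narrow white hole near (318,164), purple decoy near (365,152), wide hole near (314,217), gauge at (461,220), crate around (197,213). Now the measurements by masks.

```bash
cat > m0.py <<'E'
from h import *
t=cv2.imread("pics/top0.png"); s=cv2.imread("pics/side0.png")
def dark(im,box,frac=0.5):
    u0,v0,u1,v1=box; g=cv2.cvtColor(im,cv2.COLOR_BGR2GRAY)[v0:v1,u0:u1].astype(float)
    hi=np.percentile(g,85); lo=g.min(); w=np.clip((hi-g)/(hi-lo)-.35,0,.5)
    n,l,st,c=cv2.connectedComponentsWithStats((w>0).astype(np.uint8))
    cc=((u1-u0-1)/2,(v1-v0-1)/2); k=1+np.argmin(np.hypot(*(c[1:]-cc).T)); w=w*(l==k)
    vv,uu=np.mgrid[v0:v1,u0:u1]; return (uu*w).sum()/w.sum(),(vv*w).sum()/w.sum(),2*np.sqrt(w.sum()/.5/np.pi)
def col(im,lo,hi,box):
    u0,v0,u1,v1=box; h=cv2.cvtColor(im,cv2.COLOR_BGR2HSV)[v0:v1,u0:u1]; m=cv2.inRange(h,lo,hi)
    vv,uu=np.nonzero(m); return uu.mean()+u0,vv.mean()+v0,len(uu),m
for nm,bt,bs in(("narrow",(311,157,326,171),(295,197,309,207)),("wide",(304,207,325,227),(343,201,360,216)),("yellow",(268,161,283,174),(293,231,307,241)),("purple",(358,143,373,157),(290,164,303,174))):
    a=dark(t,bt); b=dark(s,bs); p,e=tri(ray("top",*a[:2]),ray("side",*b[:2]))
    print(nm,np.round(a,2),np.round(b,2),"tri",p.round(4),round(e,4),"top plane",plane("top",*a[:2],.06).round(4),"side",plane("side",*b[:2],.06).round(4))
def top_blue(im,box):
    u0,v0,u1,v1=box; h=cv2.cvtColor(im,cv2.COLOR_BGR2HSV)[v0:v1,u0:u1]
    m=((h[...,0]>100)&(h[...,0]<130)&(h[...,1]>130)&(h[...,2]>100)); vv,uu=np.nonzero(m); return uu.mean()+u0,vv.mean()+v0,len(uu)
a=top_blue(t,(440,200,480,240)); b=top_blue(s,(345,100,380,130)); p,e=tri(ray("top",*a[:2]),ray("side",*b[:2]))
print("handle top",np.round(a,2),np.round(b,2),p.round(4),round(e,4),plane("top",*a[:2],.1065).round(4),plane("side",*b[:2],.1065).round(4))
h=cv2.cvtColor(t,cv2.COLOR_BGR2HSV); m=((h[...,0]<6)|(h[...,0]>174))&(h[...,1]>150)&(h[...,2]>40)
m[:,260:]=0; m[:150]=0;m[265:]=0
c=max(cv2.findContours(m.astype(np.uint8),cv2.RETR_EXTERNAL,cv2.CHAIN_APPROX_NONE)[0],key=cv2.contourArea)
bx=cv2.boxPoints(cv2.minAreaRect(c)); print("crate px",bx.round(1))
print("rim z=.06",[plane("top",*q,.06).round(3)[:2] for q in bx])
E
python3 m0.py
```

```text
narrow [318.19 163.24   4.75] [301.67 201.27   4.25] tri [0.6159 0.0069 0.0571] 0.0014 top plane [0.6161 0.0069 0.06  ] side [0.6147 0.0093 0.06  ]
wide [313.92 216.49  12.01] [351.17 208.39   9.89] tri [0.4877 0.0185 0.0565] 0.0017 top plane [0.4884 0.0183 0.06  ] side [0.4869 0.0213 0.06  ]
yellow [274.44 167.37   4.85] [299.49 235.52   4.76] tri [0.6073 0.1125 0.0568] 0.0013 top plane [0.6075 0.1121 0.06  ] side [0.6061 0.1147 0.06  ]
purple [365.26 149.85   4.88] [296.17 168.96   4.22] tri [ 0.6466 -0.1069  0.0572] 0.0021 top plane [ 0.6472 -0.1067  0.06  ] side [ 0.645  -0.1041  0.06  ]
handle top [461.36 219.38  77.  ] [361.27 111.73  22.  ] [ 0.4751 -0.318   0.1036] 0.0019 [ 0.4759 -0.3173  0.1065] [ 0.4742 -0.314   0.1065]
crate px [[142.9 253.6]
 [144.2 171.5]
 [247.4 173.2]
 [246.  255.3]]
rim z=.06 [array([0.405, 0.424]), array([0.602, 0.426]), array([0.594, 0.177]), array([0.399, 0.18 ])]
```

```bash
cat > go.py <<'E'
import sys
from h import *
from scipy.spatial.transform import Rotation as R
# target: x y z, tool x along world yaw (deg), pointing down
def go(x,y,z,yaw=0.):
    s=get_state(); R0=R.from_quat(s["eef_rot"]); c,sn=np.cos(np.radians(yaw)),np.sin(np.radians(yaw))
    T=R.from_matrix(np.array([[c,sn,0],[sn,-c,0],[0,0,-1.]]))
    d=R0.inv().apply(np.array([x,y,z])-s["tool_pos"])/.3; w=(R0.inv()*T).as_rotvec()/np.pi
    print("t",round(s["clock"],2),"shift",d.round(4),"turn",w.round(4),"len mm",round(300*np.linalg.norm(d),1))
if __name__=="__main__": go(*map(float,sys.argv[1:]))
E
python3 go.py 0.40 0.345 0.25 0
```

```text
t 0.1 shift [-0.6005  0.9519  0.0244] turn [4.000e-04 4.000e-04 4.084e-01] len mm 337.7
```

Emit:
{"api": "play_rows", "payload": {"deltas": [[[-1,-0.6,0.95,0,0,0,0.408],[-1,-0.6,0.95,0,0,0,0.408],[-1,-0.6,0.95,0,0,0,0.408],[-1,-0.6,0.95,0,0,0,0.408],[-1,-0.6,0.95,0,0,0,0.408]]]}}

```text
clock: 0.72
tool_pos: [0.3841, 0.3624, 0.2573]
eef_rot: [0.986, 0.169, -0.0, 0.001]
contact_force: [0.9, 0.5, 0.4]
opening: 1.0
```

```bash
python3 go.py 0.50 0.05 0.22 0;python3 go.py 0.475 0.1 0.22 0
```

```text
t 0.72 shift [0.0176 1.1104 0.1255] turn [4.000e-04 1.000e-04 1.081e-01] len mm 335.3
t 0.72 shift [-0.0054  0.9255  0.1253] turn [4.000e-04 1.000e-04 1.081e-01] len mm 280.2
```

Emit:
{"api": "play_rows", "payload": {"deltas": [[[-1,0,1.0,0.1,0,0,0.108],[-1,0,1.0,0.1,0,0,0.108],[-1,0,1.0,0.1,0,0,0.108],[-1,0,1.0,0.1,0,0,0.108],[-1,0,1.0,0.1,0,0,0.108]]]}}

```text
clock: 1.35
tool_pos: [0.4843, 0.0771, 0.2272]
eef_rot: [1.0, -0.0, -0.0, 0.001]
contact_force: [0.9, 0.4, 0.5]
opening: 0.997
```

```bash
python3 go.py 0.475 -0.217 0.2 0;python3 go.py 0.475 -0.317 0.18 0
```

```text
t 1.35 shift [-0.0304  0.9801  0.0926] turn [ 0.0006  0.0002 -0.0002] len mm 295.5
t 1.35 shift [-0.0301  1.3133  0.1598] turn [ 0.0006  0.0002 -0.0002] len mm 397.0
```

Emit:
{"api": "play_rows", "payload": {"deltas": [[[-1,-0.03,0.98,0.09,0,0,0],[-1,-0.03,0.98,0.09,0,0,0],[-1,-0.03,0.98,0.09,0,0,0],[-1,-0.03,0.98,0.09,0,0,0],[-1,-0.03,0.98,0.09,0,0,0]]]}}

```text
clock: 1.98
tool_pos: [0.4743, -0.2199, 0.2003]
eef_rot: [1.0, -0.002, -0.001, 0.001]
contact_force: [-0.4, 0.4, 0.4]
opening: 0.999
```

```bash
python3 go.py 0.475 -0.3165 0.15 0
```

```text
t 1.98 shift [0.0034 0.3216 0.1685] turn [ 0.0007  0.0003 -0.001 ] len mm 108.9
```

Emit:
{"api": "play_rows", "payload": {"deltas": [[[-1,0.003,0.322,0.168,0.0007,0,-0.001],[-1,0.003,0.322,0.168,0.0007,0,-0.001],[-1,0.003,0.322,0.168,0.0007,0,-0.001],[-1,0.003,0.322,0.168,0.0007,0,-0.001]]]}}

```text
clock: 2.48
tool_pos: [0.4749, -0.3156, 0.1499]
eef_rot: [1.0, 0.0, -0.001, -0.001]
contact_force: [-0.1, 0.9, -0.0]
opening: 0.999
```

```bash
python3 go.py 0.475 -0.3165 0.088 0; python3 - <<'E'
from h import *
t=vision.snapshot("top"); s=vision.snapshot("side")
cv2.imwrite("pics/top1.png",t[:,:,::-1]);cv2.imwrite("pics/side1.png",s[:,:,::-1])
c=lambda im,b,k: cv2.resize(im[b[1]:b[3],b[0]:b[2],::-1],None,fx=k,fy=k,interpolation=cv2.INTER_CUBIC)
cv2.imwrite("pics/c4.png",np.hstack([c(t,(410,170,510,270),4),c(s,(310,60,410,160),4)]))
E
```

```text
t 2.48 shift [0.0007 0.0033 0.2064] turn [-0.0005  0.0005  0.0002] len mm 61.9
```

View pics/c4.png

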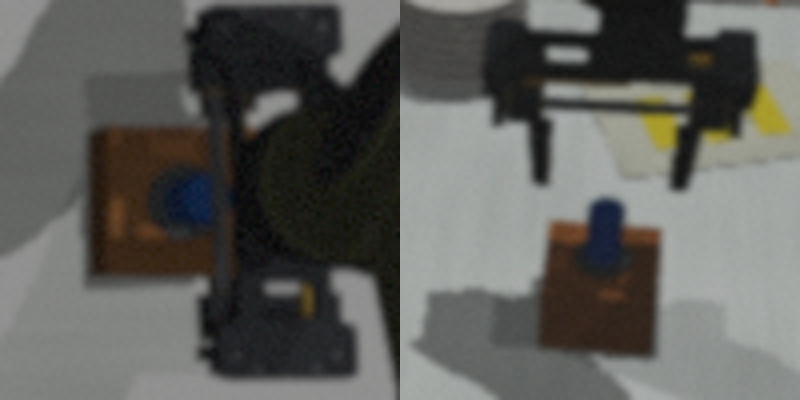

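Jaws straddle the handle (side-crop fingertips at 540 and 680, handle at 606), so I descend and grip.

Emit:
{"api": "play_rows", "payload": {"deltas": [[[-1,0,0.003,0.1,0,0,0],[-1,0,0.003,0.206,0,0,0],[-1,0,0.003,0.206,0,0,0],[0.2,0,0.003,0.206,0,0,0],[0.5,0,0.003,0.206,0,0,0]]], "force": 30}}

```text
clock: 3.2
tool_pos: [0.4765, -0.3159, 0.0902]
eef_rot: [1.0, 0.001, 0.001, 0.0]
contact_force: [0.6, 0.2, -0.1]
opening: 0.8
```

Emit:
{"api": "play_rows", "payload": {"deltas": [[[1,0,0,0,0,0,0],[1,0,0,0,0,0,0],[1,0,0,0,0,0,0],[1,0,0,0,0,0,0]]]}}

```text
clock: 3.7
tool_pos: [0.4765, -0.3159, 0.0902]
eef_rot: [1.0, 0.001, 0.001, 0.0]
contact_force: [-0.7, -0.5, -0.3]
opening: 0.348
```

```bash
python3 go.py 0.475 -0.3165 0.19 0
```

```text
t 3.7 shift [-0.0043  0.0021 -0.3325] turn [ 0.0001 -0.0006  0.0009] len mm 99.8
```

Emit:
{"api": "play_rows", "payload": {"deltas": [[[1,0,0,0,0,0,0],[1,0,0,0,0,0,0]]]}}

```text
clock: 3.95
tool_pos: [0.4762, -0.3158, 0.0902]
eef_rot: [1.0, 0.001, 0.001, 0.0]
contact_force: [-1.0, -0.1, 0.9]
opening: 0.308
```

Emit:
{"api": "play_rows", "payload": {"deltas": [[[1,0,0,-0.1,0,0,0],[1,0,0,-0.25,0,0,0],[1,0,0,-0.4,0,0,0],[1,0,0,-0.4,0,0,0]]]}}

```text
clock: 4.45
tool_pos: [0.4779, -0.317, 0.2132]
eef_rot: [1.0, 0.001, 0.004, 0.002]
contact_force: [0.2, -0.5, -0.9]
opening: 0.309
```

```bash
python3 go.py 0.6155 0.008 0.2 0; python3 - <<'E'
from h import *
s=vision.snapshot("side")
c=lambda im,b,k: cv2.resize(im[b[1]:b[3],b[0]:b[2],::-1],None,fx=k,fy=k,interpolation=cv2.INTER_CUBIC)
cv2.imwrite("pics/c5.png",c(s,(310,40,430,160),5))
E
```

```text
t 4.45 shift [ 0.4612 -1.0823  0.0436] turn [ 0.0011 -0.0024  0.0008] len mm 353.2
```

View pics/c5.png

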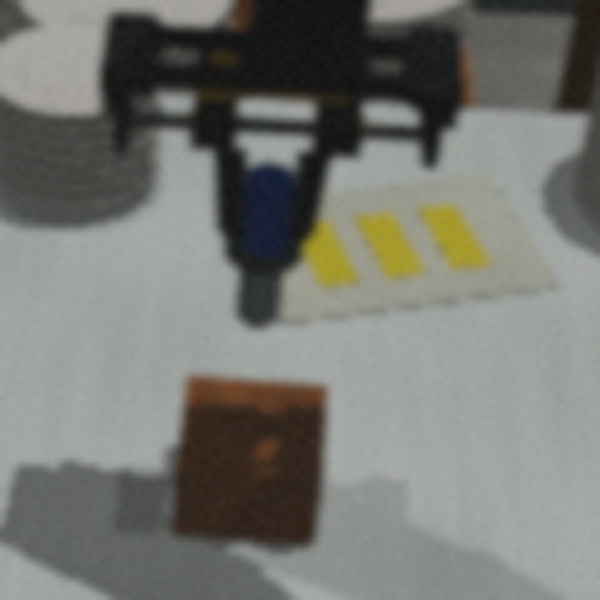

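Emit:
{"api": "play_rows", "payload": {"deltas": [[[1,0.088,-0.2,0,0.001,-0.002,0],[1,0.176,-0.4,0,0.001,-0.002,0],[1,0.264,-0.6,0,0.001,-0.002,0],[1,0.35,-0.8,0,0.001,-0.002,0],[1,0.43,-1.0,0,0.001,-0.002,0]]]}}

```text
clock: 5.12
tool_pos: [0.5989, -0.0269, 0.209]
eef_rot: [1.0, 0.001, -0.003, -0.001]
contact_force: [0.5, 0.0, -1.7]
opening: 0.306
```

```bash
python3 go.py 0.6155 0.008 0.175 0
```

```text
t 5.12 shift [ 0.0563 -0.116   0.1131] turn [-0.0005  0.002   0.0009] len mm 51.4
```

Emit:
{"api": "play_rows", "payload": {"deltas": [[[1,0.056,-0.116,0.113,-0.0005,0.002,0.001],[1,0.056,-0.116,0.113,-0.0005,0.002,0.001],[1,0.056,-0.116,0.113,-0.0005,0.002,0.001],[1,0.056,-0.116,0.113,-0.0005,0.002,0.001]]]}}

```text
clock: 5.62
tool_pos: [0.6151, 0.0056, 0.1751]
eef_rot: [1.0, -0.002, -0.0, 0.001]
contact_force: [0.1, 0.0, -1.8]
opening: 0.312
```

```bash
python3 go.py 0.6155 0.008 0.175 0; python3 - <<'E'
from h import *
t=vision.snapshot("top"); s=vision.snapshot("side")
cv2.imwrite("pics/top2.png",t[:,:,::-1]);cv2.imwrite("pics/side2.png",s[:,:,::-1])
c=lambda im,b,k: cv2.resize(im[b[1]:b[3],b[0]:b[2],::-1],None,fx=k,fy=k,interpolation=cv2.INTER_CUBIC)
cv2.imwrite("pics/c6.png",np.hstack([c(t,(270,120,370,230),4),c(s,(250,130,350,240),4)]))
E
```

```text
t 5.62 shift [ 0.0011 -0.0081  0.0005] turn [ 0.0005  0.0001 -0.0011] len mm 2.4
```

View pics/c6.png

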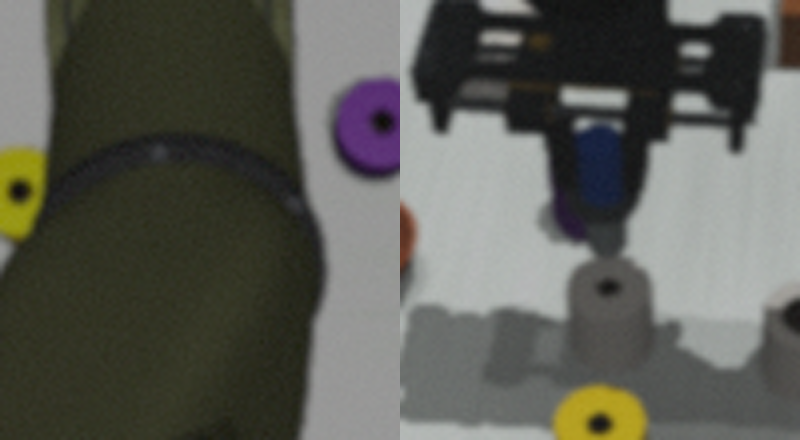

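```bash
python3 - <<'E'
from h import *
s=cv2.imread("pics/side2.png")
b=(270,155,330,215);k=10
im=cv2.resize(s[b[1]:b[3],b[0]:b[2]],None,fx=k,fy=k,interpolation=cv2.INTER_CUBIC)
im=np.clip(im.astype(float)*1.6,0,255).astype(np.uint8)
P=get_state()["tool_pos"]; print(P)
X,Y=P[:2]; n=P[2]-.0837
def mark(p,col):
    u,v=proj("side",p); u=(u-b[0]+.5)*k;v=(v-b[1]+.5)*k; cv2.circle(im,(int(u),int(v)),2,col,-1)
for a in np.linspace(0,2*np.pi,24):
    ca,sa=np.cos(a),np.sin(a)
    mark((X+.005*ca,Y+.005*sa,n),(0,0,255)); mark((X+.013*ca,Y+.013*sa,n+.008),(0,255,0)); mark((X+.023*ca,Y+.023*sa,n+.05),(255,255,0))
    mark((.6155+.008*ca,.008+.008*sa,.06),(0,255,255)); mark((.6155+.028*ca,.008+.028*sa,.06),(255,0,255))
cv2.imwrite("pics/c7.png",im)
E
```

```text
[0.61541937 0.00616515 0.17555128]
```

View pics/c7.png

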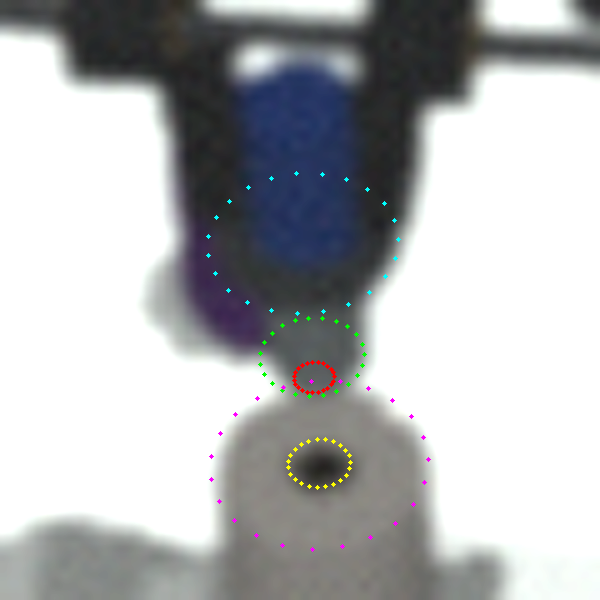

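```bash
python3 go.py 0.6154 0.008 0.146 0
```

```text
t 5.72 shift [-0.0001 -0.0062  0.0985] turn [ 0.0003 -0.0002 -0.0009] len mm 29.6
```

Emit:
{"api": "play_rows", "payload": {"deltas": [[[1,0,-0.006,0.05,0.0003,0,-0.001],[1,0,-0.006,0.098,0.0003,0,-0.001],[1,0,-0.006,0.098,0.0003,0,-0.001]]]}}

```text
clock: 6.1
tool_pos: [0.6142, 0.0079, 0.1443]
eef_rot: [1.0, 0.0, -0.001, -0.0]
contact_force: [-0.1, 0.5, -1.1]
opening: 0.309
```

```bash
python3 go.py 0.6154 0.008 0.140 0;python3 -c "
from h import *
print(get_state()['tool_pos'],get_state()['contact_force'])"
```

```text
t 6.1 shift [ 0.0039 -0.0002  0.0145] turn [-0.      0.0009  0.0001] len mm 4.5
[0.61424648 0.00793676 0.14434538] [-0.13255387  0.5243341  -1.098053  ]
```

Emit:
{"api": "play_rows", "payload": {"deltas": [[[1,0.004,0,0,0,0.001,0],[1,0.004,0,0.005,0,0.001,0],[1,0.004,0,0.01,0,0.001,0],[1,0.004,0,0.013,0,0.001,0]]]}}

```text
clock: 6.6
tool_pos: [0.6158, 0.0082, 0.141]
eef_rot: [1.0, 0.0, 0.001, -0.0]
contact_force: [-1.5, 0.9, 5.1]
opening: 0.309
```

```bash
python3 go.py 0.6154 0.008 0.138 0;python3 -c "
from h import *
print(get_state()['tool_pos'],get_state()['contact_force'])
s=vision.snapshot('side')
b=(270,155,330,215)
cv2.imwrite('pics/c8.png',np.clip(1.6*cv2.resize(s[b[1]:b[3],b[0]:b[2],::-1],None,fx=10,fy=10,interpolation=cv2.INTER_CUBIC),0,255).astype(np.uint8))
"
```

```text
t 6.6 shift [-0.0015  0.0006  0.01  ] turn [-0.0001 -0.0004  0.0001] len mm 3.0
[0.6158457  0.00816883 0.1410084 ] [-1.49936691  0.88585965  5.12122769]
```

View pics/c8.png

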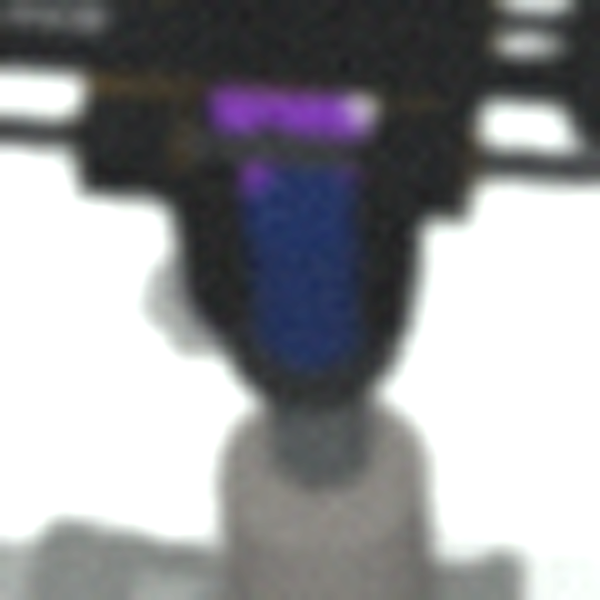

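Emit:
{"api": "play_rows", "payload": {"deltas": [[[1,0,0,0.005,0,0,0],[1,0,0,0.005,0,0,0]]]}}

```text
clock: 6.9
tool_pos: [0.6161, 0.0084, 0.1407]
eef_rot: [1.0, 0.0, 0.001, -0.0]
contact_force: [-1.6, 1.2, 8.4]
opening: 0.31
```

The narrow holder stopped the gauge at TCP z 0.1407, which is the predicted height for the nose 3 mm in, with about 8 N pushing up. Next I lift and go to the wide holder.

Emit:
{"api": "play_rows", "payload": {"deltas": [[[1,0,0,-0.05,0,0,0],[1,0,0,-0.13,0,0,0],[1,-0.15,-0.01,-0.13,0,0,0],[1,-0.3,-0.025,-0.13,0,0,0],[1,-0.425,-0.038,-0.13,0,0,0]]]}}

```text
clock: 7.52
tool_pos: [0.487, 0.0197, 0.1802]
eef_rot: [1.0, 0.0, 0.001, -0.0]
contact_force: [0.5, -1.0, -1.2]
opening: 0.311
```

```bash
python3 go.py 0.4877 0.0197 0.170 0
```

```text
t 7.53 shift [0.0022 0.     0.034 ] turn [-0.0002 -0.0009  0.0001] len mm 10.2
```

Emit:
{"api": "play_rows", "payload": {"deltas": [[[1,0.002,0,0.034,0,-0.001,0],[1,0.002,0,0.034,0,-0.001,0]]]}}

```text
clock: 7.78
tool_pos: [0.4888, 0.0197, 0.17]
eef_rot: [1.0, 0.0, 0.0, -0.0]
contact_force: [1.2, -0.1, -1.6]
opening: 0.308
```

```bash
python3 go.py 0.4877 0.0197 0.140 0; python3 - <<'E'
from h import *
s=vision.snapshot("side")[:,:,::-1]; cv2.imwrite("pics/side3.png",s)
b=(320,155,380,225);k=8
im=cv2.resize(s[b[1]:b[3],b[0]:b[2]],None,fx=k,fy=k,interpolation=cv2.INTER_CUBIC)
im=np.clip(im.astype(float)*1.6,0,255).astype(np.uint8)
P=get_state()["tool_pos"]; print(P)
X,Y=P[:2]; n=P[2]-.0837
raw=im.copy()
def mark(p,col):
    u,v=proj("side",p); u=(u-b[0]+.5)*k;v=(v-b[1]+.5)*k; cv2.circle(im,(int(u),int(v)),1,col,-1)
for a in np.linspace(0,2*np.pi,24):
    ca,sa=np.cos(a),np.sin(a)
    mark((X+.005*ca,Y+.005*sa,n),(0,0,255)); mark((X+.013*ca,Y+.013*sa,n+.008),(0,255,0)); mark((X+.023*ca,Y+.023*sa,n+.05),(255,255,0))
    mark((.4877+.016*ca,.0197+.016*sa,.06),(0,255,255)); mark((.4877+.028*ca,.0197+.028*sa,.06),(255,0,255))
cv2.imwrite("pics/c9.png",np.hstack([im[:,:400],raw[:,:400]]))
E
```

```text
t 7.78 shift [-0.0036 -0.0001  0.0999] turn [-0.0002 -0.0003  0.0001] len mm 30.0
[0.48926979 0.01960525 0.17009424]
```

View pics/c9.png

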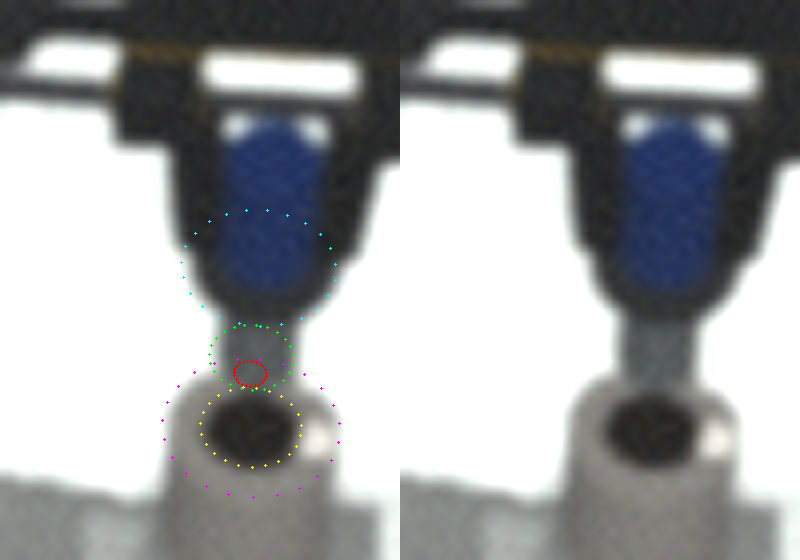

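The pin sits over the wide hole: in the crop the pin is around (258,350) and the hole at (253,430). I descend in steps and watch the lateral force.

Emit:
{"api": "play_rows", "payload": {"deltas": [[[1,-0.002,0,0.04,0,0,0],[1,-0.002,0,0.08,0,0,0],[1,-0.002,0,0.11,0,0,0],[1,-0.002,0,0.125,0,0,0],[1,-0.002,0,0.125,0,0,0]]]}}

```text
clock: 8.45
tool_pos: [0.4885, 0.0196, 0.1322]
eef_rot: [1.0, 0.0, 0.0, -0.0]
contact_force: [-0.4, -0.3, -1.0]
opening: 0.307
```

```bash
python3 go.py 0.4885 0.0197 0.0950 0; python3 -c "
from h import *
print(get_state()['tool_pos'],get_state()['contact_force'],get_state()['moment'])
s=vision.snapshot('side')[:,:,::-1]
b=(320,155,380,225)
cv2.imwrite('pics/c10.png',np.clip(1.6*cv2.resize(s[b[1]:b[3],b[0]:b[2]],None,fx=8,fy=8,interpolation=cv2.INTER_CUBIC),0,255).astype(np.uint8))"
```

```text
t 8.45 shift [-2.000e-04 -1.000e-04  1.239e-01] turn [-0.0002 -0.0003  0.    ] len mm 37.2
[0.4885293  0.01964505 0.13218067] [-0.43427506 -0.25632133 -0.96952953] [-0.05765155  0.07348291 -0.03848987]
```

View pics/c10.png

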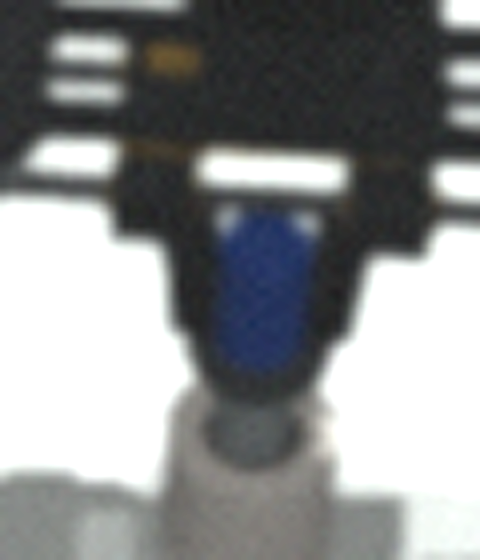

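Emit:
{"api": "play_rows", "payload": {"deltas": [[[1,0,0,0.03,0,0,0],[1,0,0,0.06,0,0,0],[1,0,0,0.09,0,0,0],[1,0,0,0.105,0,0,0],[1,0,0,0.112,0,0,0]]]}}

```text
clock: 9.12
tool_pos: [0.4887, 0.0196, 0.0985]
eef_rot: [1.0, -0.0, 0.001, -0.0]
contact_force: [-0.0, 0.4, -1.0]
opening: 0.307
```

```bash
python3 go.py 0.4885 0.0197 0.0935 0
```

```text
t 9.12 shift [-0.0006 -0.0002  0.0166] turn [-0.0002 -0.0003 -0.    ] len mm 5.0
```

Emit:
{"api": "play_rows", "payload": {"deltas": [[[1,0,0,0.006,0,0,0],[1,0,0,0.012,0,0,0],[1,0,0,0.016,0,0,0],[1,0,0,0.018,0,0,0],[1,0,0,0.018,0,0,0]]]}}

```text
clock: 9.75
tool_pos: [0.4888, 0.0197, 0.0941]
eef_rot: [1.0, -0.0, 0.001, -0.0]
contact_force: [-1.3, 0.2, 9.6]
opening: 0.308
```

Emit:
{"api": "play_rows", "payload": {"deltas": [[[1,0,0,0,0,0,0],[0.2,0,0,0,0,0,0],[0,0,0,0,0,0,0],[-0.3,0,0,0,0,0,0],[-0.3,0,0,0,0,0,0]]]}}

```text
clock: 10.38
tool_pos: [0.4888, 0.0197, 0.094]
eef_rot: [1.0, -0.0, 0.001, -0.0]
contact_force: [-0.1, -1.1, -0.9]
opening: 0.651
```

Emit:
{"api": "play_rows", "payload": {"deltas": [[[-0.3,0,0,-0.03,0,0,0],[-0.3,0,0,-0.12,0,0,0],[-0.5,0,0,-0.25,0,0,0],[-0.5,0,0,-0.33,0,0,0]]]}}

```text
clock: 10.88
tool_pos: [0.4889, 0.0195, 0.1951]
eef_rot: [1.0, -0.0, 0.002, -0.0]
contact_force: [0.8, -0.4, -0.0]
opening: 0.749
```

```bash
python3 go.py 0.6155 0.008 0.18 0; python3 - <<'E'
from h import *
s=vision.snapshot("side")[:,:,::-1];t=vision.snapshot("top")[:,:,::-1]; cv2.imwrite("pics/side4.png",s);cv2.imwrite("pics/top4.png",t)
c=lambda im,b,k: cv2.resize(im[b[1]:b[3],b[0]:b[2]],None,fx=k,fy=k,interpolation=cv2.INTER_CUBIC)
cv2.imwrite("pics/c11.png",c(s,(270,110,420,230),5))
E
```

```text
t 10.88 shift [0.4217 0.0384 0.052 ] turn [-0.0003 -0.0012 -0.0001] len mm 128.0
```

View pics/c11.png

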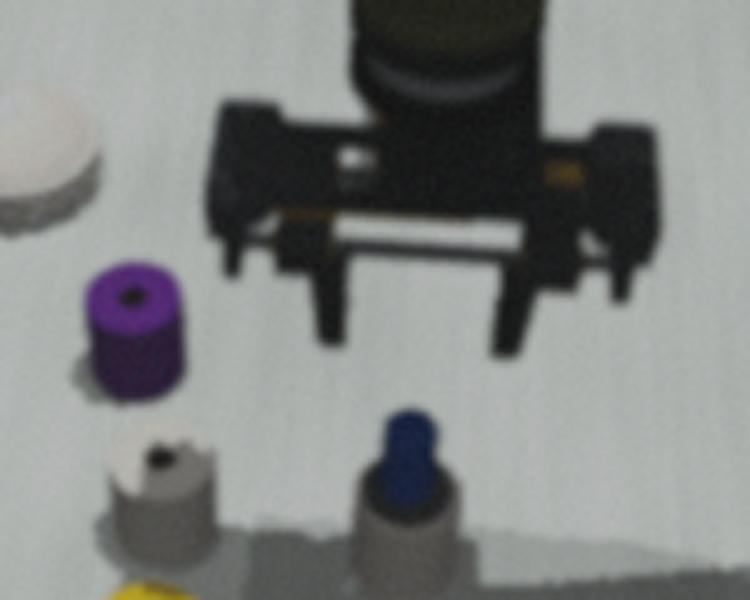

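The gauge stands home in the wide holder, collar on the rim (crop 408,490), and neither holder has visibly moved. For the narrow holder I'll turn the jaws 45°, which keeps the gripper body clear of the decoys and the gauge.

Emit:
{"api": "play_rows", "payload": {"deltas": [[[-1,0.1,0.008,0.02,0,-0.001,-0.055],[-1,0.22,0.02,0.04,0,-0.001,-0.11],[-1,0.32,0.03,0.05,0,-0.001,-0.165],[-1,0.422,0.038,0.05,0,-0.001,-0.22],[-1,0.422,0.038,0.05,0,-0.001,-0.25]]]}}

```text
clock: 11.6
tool_pos: [0.6184, 0.0077, 0.1806]
eef_rot: [0.923, 0.384, 0.003, 0.001]
contact_force: [-0.0, 0.6, 0.1]
opening: 1.001
```

```bash
python3 go.py 0.6154 0.008 0.12 45
```

```text
t 11.6 shift [-0.0072 -0.0086  0.2018] turn [ 0.0011 -0.0013  0.0007] len mm 60.6
```

Emit:
{"api": "play_rows", "payload": {"deltas": [[[-1,-0.007,-0.009,0.1,0.001,-0.001,0],[-1,-0.007,-0.009,0.2,0.001,-0.001,0],[-1,-0.007,-0.009,0.2,0.001,-0.001,0]]]}}

```text
clock: 11.98
tool_pos: [0.613, 0.0079, 0.1179]
eef_rot: [0.923, 0.384, -0.002, -0.001]
contact_force: [0.7, -0.5, -0.7]
opening: 1.001
```

```bash
python3 go.py 0.6154 0.008 0.034 45; python3 - <<'E'
from h import *
s=vision.snapshot("side")[:,:,::-1]; cv2.imwrite("pics/side5.png",s)
c=lambda im,b,k: cv2.resize(im[b[1]:b[3],b[0]:b[2]],None,fx=k,fy=k,interpolation=cv2.INTER_CUBIC)
cv2.imwrite("pics/c12.png",c(s,(250,130,400,260),5))
E
```

```text
t 11.97 shift [0.0069 0.0065 0.2795] turn [-0.0012  0.0012  0.0008] len mm 83.9
```

View pics/c12.png

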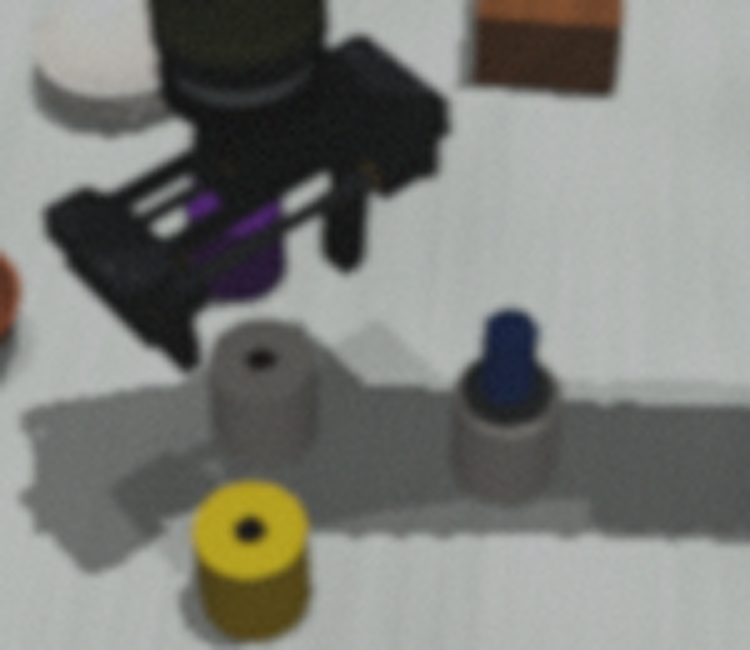

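Emit:
{"api": "play_rows", "payload": {"deltas": [[[-1,0.007,0.006,0.05,-0.001,0.001,0],[-1,0.007,0.006,0.12,-0.001,0.001,0],[-1,0.007,0.006,0.2,-0.001,0.001,0],[-1,0.007,0.006,0.265,-0.001,0.001,0],[-1,0.007,0.006,0.28,-0.001,0.001,0]]], "force": 30}}

```text
clock: 12.65
tool_pos: [0.6164, 0.0084, 0.0343]
eef_rot: [0.923, 0.384, 0.0, 0.0]
contact_force: [-1.1, 0.2, -0.0]
opening: 0.999
```

Emit:
{"api": "play_rows", "payload": {"deltas": [[[-0.3,0,0,0,0,0,0],[0,0,0,0,0,0,0],[1,0,0,0,0,0,0],[1,0,0,0,0,0,0],[1,0,0,0,0,0,0]]]}}

```text
clock: 13.28
tool_pos: [0.6167, 0.0083, 0.0349]
eef_rot: [0.923, 0.384, 0.001, 0.0]
contact_force: [-1.0, -0.3, 6.0]
opening: 0.645
```

Emit:
{"api": "play_rows", "payload": {"deltas": [[[1,0,0,0,0,0,0],[1,0,0,-0.01,0,0,0],[1,0,0,-0.03,0,0,0],[1,0,0,-0.06,0,0,0]]]}}

```text
clock: 13.78
tool_pos: [0.6165, 0.0083, 0.0532]
eef_rot: [0.923, 0.384, 0.001, 0.0]
contact_force: [0.6, 0.1, -2.2]
opening: 0.644
```

Emit:
{"api": "play_rows", "payload": {"deltas": [[[1,0,0,-0.1,0,0,0],[1,0,0,-0.25,0,0,0],[1,0,0,-0.4,0,0,0],[1,0,0,-0.45,0,0,0]]]}}

```text
clock: 14.28
tool_pos: [0.6178, 0.0084, 0.1914]
eef_rot: [0.923, 0.384, 0.003, 0.001]
contact_force: [0.2, 0.5, -1.9]
opening: 0.644
```

```bash
python3 go.py 0.50 0.30 0.18 45
```

```text
t 14.28 shift [ 0.4115 -0.9642  0.0363] turn [ 0.0013 -0.0016  0.0007] len mm 314.7
```

Emit:
{"api": "play_rows", "payload": {"deltas": [[[1,0.07,-0.16,0,0.001,-0.001,0],[1,0.15,-0.35,0,0.001,-0.001,0],[1,0.23,-0.54,0,0.001,-0.001,0],[1,0.32,-0.75,0,0.001,-0.001,0],[1,0.4,-0.94,0,0.001,-0.001,0]]]}}

```text
clock: 14.9
tool_pos: [0.5033, 0.2888, 0.1902]
eef_rot: [0.923, 0.384, 0.0, 0.0]
contact_force: [0.9, 0.4, -0.6]
opening: 0.643
```

```bash
python3 go.py 0.50 0.30 0.11 45
```

```text
t 14.9 shift [ 0.0186 -0.0344  0.2672] turn [ 0.0002 -0.0001  0.0006] len mm 81.0
```

Emit:
{"api": "play_rows", "payload": {"deltas": [[[1,0.019,-0.034,0,0,0,0],[1,0.019,-0.034,0.1,0,0,0],[1,0.019,-0.034,0.2,0,0,0],[1,0.019,-0.034,0.267,0,0,0],[1,0.019,-0.034,0.267,0,0,0]]]}}

```text
clock: 15.52
tool_pos: [0.4992, 0.2981, 0.1082]
eef_rot: [0.924, 0.383, -0.002, 0.001]
contact_force: [0.5, -0.7, -1.1]
opening: 0.643
```

```bash
python3 go.py 0.50 0.30 0.043 45; python3 - <<'E'
from h import *
s=vision.snapshot("side")[:,:,::-1]; t=vision.snapshot("top")[:,:,::-1]
cv2.imwrite("pics/side6.png",np.hstack([s[100:400,200:500],t[100:400,80:380]]))
E
```

```text
t 15.53 shift [ 0.0072 -0.0027  0.2171] turn [0.0002 0.0014 0.0004] len mm 65.2
```

View pics/side6.png

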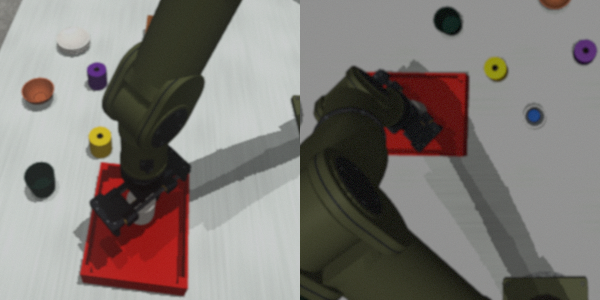

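Emit:
{"api": "play_rows", "payload": {"deltas": [[[1,0.007,0,0.06,0,0.001,0],[1,0.007,0,0.12,0,0.001,0],[1,0.007,0,0.18,0,0.001,0],[1,0.007,0,0.2,0,0.001,0],[1,0.007,0,0.205,0,0.001,0]]]}}

```text
clock: 16.25
tool_pos: [0.5018, 0.3007, 0.048]
eef_rot: [0.924, 0.383, 0.001, 0.0]
contact_force: [-0.7, 0.6, -0.4]
opening: 0.642
```

```bash
python3 go.py 0.50 0.30 0.040 45
```

```text
t 16.25 shift [-0.006  -0.0025  0.0267] turn [ 0.0003 -0.0007  0.0004] len mm 8.2
```

Emit:
{"api": "play_rows", "payload": {"deltas": [[[1,0,0,0.008,0,0,0],[1,0,0,0.016,0,0,0],[1,0,0,0.022,0,0,0],[1,0,0,0.026,0,0,0],[1,0,0,0.026,0,0,0]]]}}

```text
clock: 16.88
tool_pos: [0.5019, 0.3008, 0.0409]
eef_rot: [0.924, 0.383, 0.001, 0.0]
contact_force: [-0.7, -0.9, 5.4]
opening: 0.643
```

Floor contact at TCP z 0.0409 (predicted about 0.0405), with 5.4 N upward. Releasing now.

Emit:
{"api": "play_rows", "payload": {"deltas": [[[1,0,0,0,0,0,0],[0,0,0,0,0,0,0],[-0.6,0,0,0,0,0,0],[-1,0,0,0,0,0,0],[-1,0,0,0,0,0,0]]]}}

```text
clock: 17.5
tool_pos: [0.5019, 0.3008, 0.0409]
eef_rot: [0.924, 0.383, 0.001, 0.0]
contact_force: [0.7, 0.7, 0.1]
opening: 0.958
```

Emit:
{"api": "play_rows", "payload": {"deltas": [[[-1,0,0,-0.03,0,0,0],[-1,0,0,-0.12,0,0,0],[-1,0,0,-0.3,0,0,0],[-1,0,0,-0.45,0,0,0],[-1,0,0,-0.6,0,0,0]]]}}

```text
clock: 18.12
tool_pos: [0.5013, 0.3005, 0.2231]
eef_rot: [0.924, 0.383, 0.002, -0.0]
contact_force: [0.4, 0.6, -0.2]
opening: 0.998
```

```bash
python3 go.py 0.38 0.42 0.24 45
```

```text
t 18.12 shift [-0.0033 -0.5676 -0.057 ] turn [ 0.0004 -0.0011  0.0004] len mm 171.1
```

Emit:
{"api": "play_rows", "payload": {"deltas": [[[-1,0,-0.2,-0.05,0,0,0],[-1,0,-0.4,-0.05,0,0,0],[-1,0,-0.6,-0.05,0,0,0],[-1,0,-0.75,-0.05,0,0,0],[-1,0,-0.75,-0.05,0,0,0]]]}}

```text
clock: 18.75
tool_pos: [0.3376, 0.463, 0.2385]
eef_rot: [0.922, 0.387, 0.001, -0.002]
contact_force: [0.5, -0.3, -0.4]
opening: 1.0
```

```bash
python3 - <<'E'
from h import *
s=vision.snapshot("side")[:,:,::-1]; t=vision.snapshot("top")[:,:,::-1]
cv2.imwrite("pics/side7.png",s);cv2.imwrite("pics/top7.png",t)
c=lambda im,b,k: cv2.resize(im[b[1]:b[3],b[0]:b[2]],None,fx=k,fy=k,interpolation=cv2.INTER_CUBIC)
cv2.imwrite("pics/c13.png",np.hstack([c(s,(260,150,400,390),2.4),c(t,(130,130,330,370),2.0)[:576] if 0 else cv2.resize(t[130:370,130:330],(420,576))]))
def blue(im,box):
    u0,v0,u1,v1=box; h=cv2.cvtColor(im,cv2.COLOR_BGR2HSV)[v0:v1,u0:u1]
    m=((h[...,0]>100)&(h[...,0]<130)&(h[...,1]>130)&(h[...,2]>100)); vv,uu=np.nonzero(m); return uu.mean()+u0,vv.mean()+v0
a=blue(t,(295,195,335,240)); print("handle top px",a,"xy at z=.110",plane("top",*a,.110), "expected wide top-plane 0.4884 0.0183")
E
```

```text
handle top px (np.float64(313.5), np.float64(215.2439024390244)) xy at z=.110 [0.48901203 0.01756623 0.11      ] expected wide top-plane 0.4884 0.0183
```

View pics/c13.png

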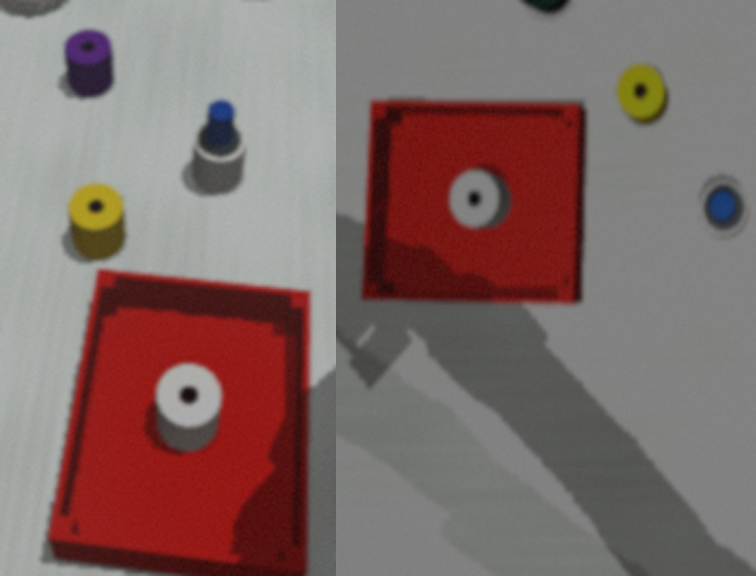

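The narrow holder stands upright in the middle of the crate (side crop 188,400). The gauge is upright and home in the wide holder, which hasn't moved, and the decoys are where they started. Nothing touches the arm, so I'm handing in.

```bash
python3 -c "
from plant import r
print(r.finish_job())"
```

```text
the job is handed in; nothing more can be done
None
```

The gauge is standing in the wide holder with its collar on the rim, and the narrow holder is upright in the red crate. I handed in with the clock at about 19 s of the 67 s allowed.

- **Narrow holder trial:** the gauge stopped with the tool at z 0.1407 m, the height predicted for the nose 3 mm in. The upward force there was about 8 N.
- **Wide holder:** the gauge went in with almost no side force. It stopped at z 0.0941 m against a predicted 0.0937 m, with about 10 N on the collar, and I then released it.
- **Narrow holder into the crate:** it touched the crate floor at z 0.0409 m against a predicted 0.0405 m, and I released it there.

In the last pictures both were still standing as placed. The handle top measured within about 1 mm of where the wide hole was first seen, so that holder did not noticeably move. The purple and yellow look-alikes were untouched, and the arm was clear of everything.

No check failed. The two cameras disagreed by 2–3 mm on absolute positions, so I aligned using position differences and contact heights. The top camera was blocked by the arm during the trial in the narrow hole, so that alignment used the side camera and the contact force. I did not log joint speeds or peak forces between moves; the highest force shown at the end of any move was about 10 N.

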